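# Put the hall torch on charge in the drawer and shut it

### The job

Put the small metal torch back on charge in the open drawer: it is a close fit in the round well of the charging block, so lean it over some fifteen degrees, tip its tail in edge first, then straighten it up and ease it gently down until it is fully home. Then push the drawer right shut without slamming it, and leave everything else where it is.

Things in the scene. Friction and masses are not known exactly. Their poses are not given: they have to be found in the camera images.
- torch: The torch: plain metal, standing upright on its tail on the table, lens up, 78 mm tall, about 110 g. Barrel (tail end) 26 mm in diameter with a 1.2 mm chamfer at the tail's edge; the head, from 52 mm up to the top, is 31 mm in diameter and may be gripped. Origin: centre of the flat tail (underside); z runs along the torch from tail to lens.
- torch_tail (a point): Centre of the torch's flat tail face (the same point as the torch's origin).
- unit: Fixed dark mahogany shelf unit with one drawer: 372 mm wide (y), 258 mm deep (x), 132 mm high; its flat top is the shelf. Origin: centre of its underside, on the table. Its x axis points from the drawer front to the back, away from the robot; y to the left as seen by the robot; z up. Front edge of the shelf board at x = -124 mm, its underside 112 mm above the table.
- drawer (a joint): How far the drawer is pulled out towards the robot, along the unit's -x, in m: 0 = shut, stop at 0.18; starts 0.14 to 0.18. Wooden runners: it takes about 5 N to move and stays where it is left.
- front_top (a point): Middle of the upper edge of the drawer front's outer face; moves with the drawer, axes as the unit's. The front is 356 mm wide, 16 mm thick, 102 mm high, its upper edge 110 mm above the table (drawer sides and back: 90 mm). The face is bare from this edge down to the pull. Shut, the face stands 130 mm before the unit's origin, 6 mm in front of the shelf board's edge.
- bay (a point): Middle of the drawer's front left bay at the height of the charging block's top (58 mm above the table); moves with the drawer, axes as the unit's; 70 mm behind the drawer's face. The grey block, 70 x 70 x 36 mm, has one upright round well in its middle: 27 mm wide, 30 mm deep, flat floor, 1 mm chamfer. The block lies loose: the well may be up to 6 mm off this point in x and in y.
- bottle: Bystander: amber glass bottle with a black cap, 38 mm in diameter, 96 mm tall, upright on the table. Origin: centre of its underside.
- tin: Bystander: flat round steel tin, 72 mm in diameter, 24 mm high, on the table. Origin: centre of its underside.
- glasses_case: Bystander: spectacle case, 62 by 155 by 40 mm, on the table. Origin: centre of its underside.
- bowl: Bystander: tan clay bowl, 124 mm across, 45 mm high, on the shelf unit's top. Origin: centre of its underside.
- paperweight: Bystander: lime glass dome, 72 mm across, 44 mm high, on the shelf unit's top. Origin: centre of its underside.
- key_ring: Bystander: pewter key ring with two keys, about 70 mm long, 4 mm thick, flat on the shelf unit's top. Origin: centre of the ring.
- pull (a point): Middle of the drawer's brass bar pull: bar 96 mm long along y, 48 mm below the front's upper edge and 35 mm out from its face; moves with the drawer. Also in the drawer, lower than the charging block: a black phone lying on the right and a round ribbed rubber case behind the bay.
- bay_floor (a point): Middle of the bay's floor, 36 mm below point bay. The bay is 82 mm square, so the block has 6 mm of play either way; it takes about 8 N sideways to shift it, and it then stops at the dividers, which are lower than the block. A torch that is home has its top 106 mm above the table, 6 mm below the shelf board; one not home fouls the board as the drawer shuts.
Not all that is in view belongs to the job. Of the things shaped like the torch, the metal one is meant.

How it is judged:
By the outcome, as a careful person would: the job done as asked, in the order asked, and still so for the second after the job is handed in, with the robot touching nothing.
It also fails if it takes over 72 s, if anything falls off the work surface, if the arm or the gripper's body presses on something with over 40 N, if the wrist force passes 120 N, or if a joint passes its speed limit or range.

### The arm

A 6-joint arm with a two-finger parallel gripper is mounted at the origin on the work surface. World frame = base frame: x ahead of the robot, y to its left, z up, the work surface at z = 0. Lengths are in mm, angles in rad, forces in N, time in s.
With the tool pointing down it reaches from about 350 to 875 mm from the base axis. Payload 4.2 kg.
Tool frame: the origin (TCP) lies midway between the tips of the shut fingers; the grasp point (between the pads) lies 19 mm behind it (arm.grip_point_offset is the distance from the TCP to the grasp point, in mm); z points along the fingers, x is the direction in which the jaws open and shut, and the axes are right-handed (so a half turn about z gives the same grasp; the last joint's range is limited). The gripper opens to 85 mm and grips with 20 to 120 N. Pads are 22 mm wide; open, the fingers measure 114 mm over their backs; the gripper's body (76 mm by 85 mm) begins 54 mm behind the grasp point. The pads swing forward as they close: fully open they stand 13 mm farther back than shut.
Start: joints at [-0.94, 0.385, 0.008, 0, -1.194, -0.259], TCP at [227.072, -582.269, 231.312] pointing down, gripper open.
Joint ranges: [-3.14, 3.14], [-1.21, 2.06], [-1.07, 1.41], [-3.16, 2.05], [-2.99, -0.16], [-3.1, 3.1]. Speed limits (rad/s): [2.79, 2.79, 3.14, 3.14, 3.14, 3.14].

### API

Orientations are given as a unit quaternion [x, y, z, w].
In Python, from bench import arm gives the robot as it stands.
- The arm moves only by the tool move_arm, never from a script. Its argument "targets" is a list of rows, each a list of 7 numbers: the shift along the tool's x, y, z in cm, then the turn, a rotation vector about the tool's x, y, z in degrees, then the closure in counts, from 0 (fully open) to 255 (shut). In form: [[x, y, z, wx, wy, wz, grip], ...]. A call has 1 to 20 rows; each row is the pose to reach, as a shift and turn from the pose commanded when the call began, along the tool's axes at that moment; what a row does not reach only later rows make up. A row lasts 1/8 s, in which the tool goes at most 62.5 mm and 10.7 degrees, less where a joint would pass 70% of its speed; a pose out of reach is approached as far as the arm can. A call with a gripper value outside its range is refused whole. The fingers move at their own pace and stop on an object; the grip force is fixed at half the most. Time passes only in rows, so rows that repeat a pose let the fingers close. It gives the time, the measured TCP pose, the force and the opening at its end, in the units of the state.
- arm.read_state(): the state, without advancing time (a new reading comes with each control period).
- arm.get_image(name): name is "scene" or "top" or "wrist"; returns (picture, depth): 420x560x3 uint8, blue, green, red; 420x560 float32, mm along the optical axis (not along the pixel's ray), 0 where there is no reading.
- arm.camera_params(name): a dict with "mtx" (3x3 intrinsics, pixels), "world_to_cam" (4x4, takes a point from world to camera coordinates); the wrist camera has in their place "mount" (4x4, takes a point from camera to tool coordinates, whose origin is the TCP and whose axes are the tool frame's). Camera axes: x right, y down, z forward; pixel columns grow to the right and rows downward; lengths in mm; the calibration is good to about 2 mm. A picture is of the moment at which its call begins: read the wrist's pose just before it. camera_params takes no time and is no camera call.
- arm.job_done(): hands the job in, once; it reports no verdict.
Trained networks look in the newest picture that a camera, given by its name, has taken for a name from the list of things; names that differ only in an ending like _2 or _b are one class to them, and where a whole thing is asked for, a point or a joint stands for the part that bears it (a point fixed in the world has none). Each returns a list of dicts, best first, with "score" (0 to 1); they miss things now and then, are a little off and sometimes report something else, mostly with a low value. They report only what shows in the picture. A call takes as long as a camera call. They do not tell look-alikes from the thing itself.
- arm.search_frame(thing, camera): "bbox" ([left, top, right, bottom] in pixels, round what is visible of it).
- arm.tip_of(thing, camera): "uv" ([column, row] in pixels: a listed point, or the origin of a listed thing).
The state is a dict: "clock": time; "joints": joint angles; "joint_vel": joint speeds; "joint_efforts": joint torques, N m; "position": TCP position; "ee_rot": TCP orientation; "contact_force": force on the tool from outside, world axes, zero at the start; "wrist_torque": the same for the moment, N m; "gripper_width": finger opening in mm.
Only numpy, scipy, OpenCV 4.12 (cv2) and the standard library are available. Lean on these libraries where they do the work, as an engineer would, in place of code of your own. Each camera call takes 0.05 s, during which the arm holds its last target.

## Working session

There is one attempt and no reset: what is moved stays moved. The work goes in short steps, Python scripts to look and compute and a tool call to move; the robot and the scene stay as the last step left them, time stands still between calls to the robot, and variables do not carry over. Pictures are saved under pics/ and viewed, and the job is handed in when it is done.

Besides the shell and the picture viewer there is one more tool, called by a JSON object that holds its "name" and its "arguments", one argument or row to a line. move_arm: Moves the arm, as the interface text tells. Its arguments: {"type":"object","properties":{"targets":{"type":"array","items":{"type":"array","items":{"type":"number"}}}},"required":["targets"]}

```bash
mkdir -p pics; ls
python3 - <<'E'
from bench import arm
import cv2,json
for n in ["scene","top"]:
    im,d=arm.get_image(n); cv2.imwrite(f"pics/a_{n}.png",im)
    for t in ["torch","front_top","bay","pull"]:
        print(n,t,arm.search_frame(t,n)[:4],arm.tip_of(t,n)[:4])
print(arm.read_state())
for n in ["scene","top","wrist"]: print(arm.camera_params(n))
E
```

```text
pics
scene torch [{'bbox': [418.1, 226.6, 428.1, 245.6], 'score': 0.79}, {'bbox': [414.4, 246.3, 428.5, 273.7], 'score': 0.57}, {'bbox': [427.5, 209.7, 444.6, 241.3], 'score': 0.55}, {'bbox': [230.9, 168.2, 377.4, 256.8], 'score': 0.25}] [{'uv': [419.7, 248.2], 'score': 0.79}, {'uv': [426.0, 236.6], 'score': 0.66}, {'uv': [420.6, 272.8], 'score': 0.62}]
scene front_top [{'bbox': [231.7, 171.9, 376.6, 260.6], 'score': 0.89}] [{'uv': [313.1, 190.7], 'score': 0.69}]
scene bay [{'bbox': [230.4, 167.6, 378.2, 263.4], 'score': 0.59}] [{'uv': [320.9, 228.4], 'score': 0.93}, {'uv': [311.9, 190.9], 'score': 0.26}]
scene pull [] [{'uv': [316.7, 200.1], 'score': 0.68}]
top torch [{'bbox': [139.8, 269.3, 166.6, 282.0], 'score': 0.8}, {'bbox': [140.7, 239.4, 160.0, 250.8], 'score': 0.49}, {'bbox': [136.8, 300.9, 159.5, 310.6], 'score': 0.47}] [{'uv': [151.7, 304.8], 'score': 0.58}, {'uv': [157.1, 245.9], 'score': 0.56}, {'uv': [158.0, 277.4], 'score': 0.48}, {'uv': [289.4, 122.6], 'score': 0.37}]
top front_top [{'bbox': [200.7, 184.0, 358.6, 280.7], 'score': 0.66}, {'bbox': [195.8, 73.8, 368.6, 2
[... 1906 characters left out ...]
73392488e+02],
       [ 1.69741576e-01,  3.13100360e-02, -9.84991106e-01,
         1.15349129e+03],
       [ 0.00000000e+00,  0.00000000e+00,  0.00000000e+00,
         1.00000000e+00]])}
{'mtx': array([[318.18113881,   0.        , 276.0844898 ],
       [  0.        , 318.18113881, 210.10281628],
       [  0.        ,   0.        ,   1.        ]]), 'mount': array([[ 9.99999671e-01, -1.51515467e-04,  7.97498497e-04,
         6.40967477e-01],
       [-1.00581072e-04,  9.51729436e-01,  3.06938219e-01,
        -7.87921969e+01],
       [-8.05508683e-04, -3.06938198e-01,  9.51729107e-01,
        -1.42891762e+02],
       [ 0.00000000e+00,  0.00000000e+00,  0.00000000e+00,
         1.00000000e+00]])}
```

View pics/a_scene.png

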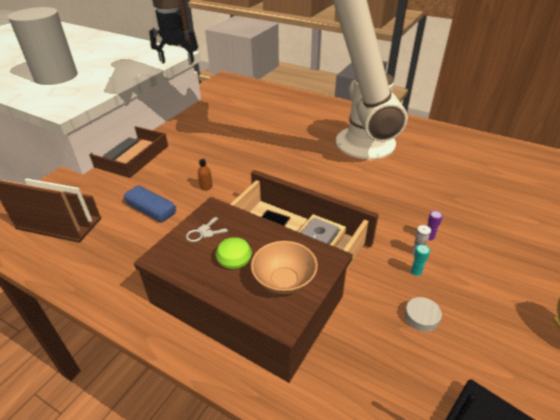

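View pics/a_top.png

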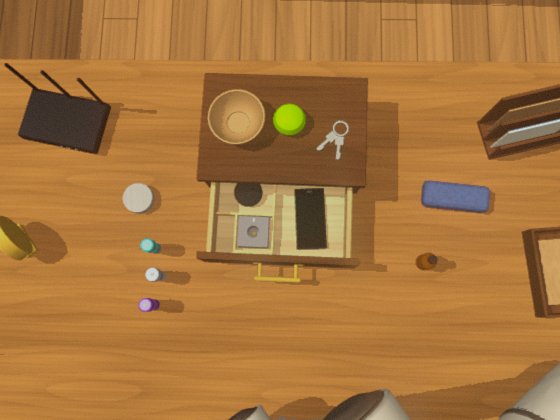

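Run:
```python
import cv2,numpy as np
a=cv2.imread("pics/a_scene.png")[190:290,380:470]; b=cv2.imread("pics/a_top.png")[225:325,110:200]
cv2.imwrite("pics/crop1.png",np.hstack([cv2.resize(a,(396,440),interpolation=2),cv2.resize(b,(396,440),interpolation=2)]))
```

```text
(no output)
```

View pics/crop1.png

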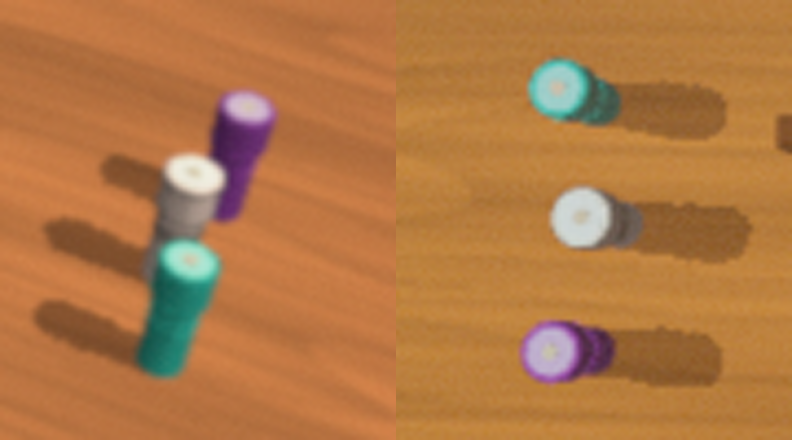

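Things that could be taken for the torch (top view): teal (149,245), silver/metal (153,274), purple (148,305). The same three in the scene view are (421,255), (424,235) and (434,222). In the crop the middle one is plain grey metal, so I choose that one.

```bash
cat > h.py <<'E'
from bench import arm
import numpy as np, cv2
from scipy.spatial.transform import Rotation as R
def T_cam2world(n,st=None):
    p=arm.camera_params(n)
    if n=="wrist":
        T=np.eye(4);T[:3,:3]=R.from_quat(st["ee_rot"]).as_matrix();T[:3,3]=st["position"]
        return T@p["mount"]
    return np.linalg.inv(p["world_to_cam"])
def cloud(n,d,T):
    K=arm.camera_params(n)["mtx"]; v,u=np.mgrid[:d.shape[0],:d.shape[1]]
    P=np.stack([(u-K[0,2])/K[0,0]*d,(v-K[1,2])/K[1,1]*d,d],-1)
    W=P@T[:3,:3].T+T[:3,3]; W[d<=0]=np.nan
    return W
def onplane(n,uv,z,T):
    K=arm.camera_params(n)["mtx"]
    r=T[:3,:3]@np.array([(uv[0]-K[0,2])/K[0,0],(uv[1]-K[1,2])/K[1,1],1]); o=T[:3,3]
    return o+r*(z-o[2])/r[2]
def project(n,P,T):
    K=arm.camera_params(n)["mtx"]; p=(np.linalg.inv(T)@np.append(P,1))[:3]; return K[0,0]*p[0]/p[2]+K[0,2],K[1,1]*p[1]/p[2]+K[1,2]
def tool(dworld,st=None):
    st=st or arm.read_state()
    return R.from_quat(st["ee_rot"]).inv().apply(dworld)
E
python3 - <<'E'
from h import *
im,d=arm.get_image("top"); T=T_cam2world("top"); W=cloud("top",d,T)
np.save("Wtop.npy",W)
def rect(m):
    p=W[m][:,:2].astype(np.float32); return cv2.minAreaRect(p), len(p)
u=np.arange(560)[None,:]+0*np.arange(420)[:,None]; v=np.arange(420)[:,None]+0*u
z=W[...,2]
print("table z",np.nanmedian(z[330:340,200:300]),"shelf z",np.nanmedian(z[160:175,220:350]))
m=(abs(z-132)<7)&(u>190)&(u<380)&(v<200)&(v>60)
print("shelf",rect(m))
m=(abs(z-110)<6)&(u>190)&(u<370)&(v<270)&(v>240)
print("front",rect(m))
for nm,(a,b) in dict(torch=(153,274),teal=(149,245),purple=(148,305)).items():
    m=(z>65)&(np.hypot(u-a,v-b)<14); print(nm,W[m].mean(0),rect(m), np.median(z[m]))
print("well",onplane("top",(253,231.5),58,T),"bay",onplane("top",(252.7,232.7),58,T),"ft",onplane("top",(280.8,260.9),110,T),"pull",onplane("top",(278.7,280.7),62,T))
a=cv2.resize(im[200:290,190:370],None,fx=4,fy=4,interpolation=2);cv2.imwrite("pics/drawer.png",a)
E
```

```text
table z -0.572882769087073 shelf z 131.15986346158627
shelf (((747.683837890625, 13.370391845703125), (372.2486572265625, 253.9447479248047), 88.43238830566406), 15163)
front (((459.72479248046875, 20.92706298828125), (353.2782897949219, 16.474496841430664), 88.54701232910156), 1200)
torch [420.99896217 300.36269854  76.87353447] (((421.2864990234375, 301.5556945800781), (29.95298194885254, 30.389240264892578), 59.40129470825195), 166) 77.34240755942051
teal [486.43295306 316.71226155  76.62552351] (((486.8372497558594, 317.3983459472656), (28.02263641357422, 32.15097427368164), 2.5831117630004883), 159) 76.87830410158085
purple [353.98058636 311.51179472  76.66219979] (((354.1081848144531, 312.4097900390625), (28.56365394592285, 31.065271377563477), 1.3364890813827515), 170) 77.47340825275421
well [523.75244194  78.59545667  58.        ] bay [520.96628333  79.20186142  58.        ] ft [453.63392533  11.60273684 110.        ] pull [412.73550145  17.0115534   62.        ]
```

View pics/drawer.png

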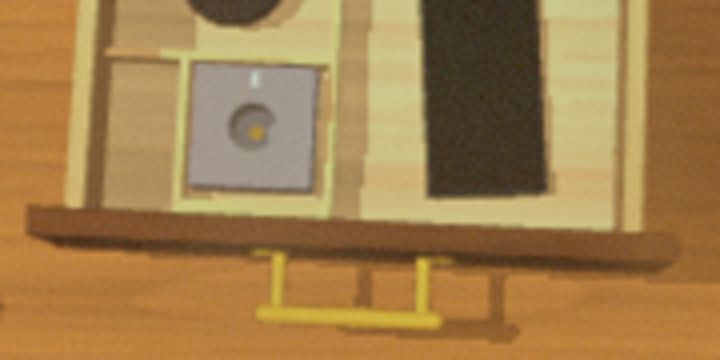

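{"name": "move_arm", "arguments": {
  "targets": [
    [26.4, 37.5, -0.3, 0, 0, 22.8, 0],
    [26.4, 37.5, -0.3, 0, 0, 22.8, 0],
    [26.4, 37.5, -0.3, 0, 0, 22.8, 0],
    [26.4, 37.5, -0.3, 0, 0, 22.8, 0],
    [26.4, 37.5, -0.3, 0, 0, 22.8, 0],
    [26.4, 37.5, -0.3, 0, 0, 22.8, 0],
    [26.4, 37.5, -0.3, 0, 0, 22.8, 0],
    [75.2, 50.2, 3.1, 0, 0, 22.8, 0],
    [75.2, 50.2, 3.1, 0, 0, 22.8, 0],
    [75.2, 50.2, 3.1, 0, 0, 22.8, 0],
    [75.2, 50.2, 3.1, 0, 0, 22.8, 0],
    [75.2, 50.2, 3.1, 0, 0, 22.8, 0],
    [75.2, 50.2, 3.1, 0, 0, 22.8, 0],
    [75.2, 50.2, 3.1, 0, 0, 22.8, 0],
    [75.2, 50.2, 3.1, 0, 0, 22.8, 0],
    [75.2, 50.2, 3.1, 0, 0, 22.8, 0],
    [75.2, 50.2, 3.1, 0, 0, 22.8, 0],
    [75.2, 50.2, 3.1, 0, 0, 22.8, 0]
  ]
}}

```text
clock: 3.2
position: [421.4, 300.1, 200.3]
ee_rot: [0.716, 0.698, -0.0, 0.0]
contact_force: [-0.2, -0.3, 0.5]
gripper_width: 85.3
```

```bash
cat > look.py <<'E'
import sys
from h import *
st=arm.read_state(); im,d=arm.get_image("wrist"); T=T_cam2world("wrist",st)
cv2.imwrite(f"pics/{sys.argv[1]}.png",im); np.savez(f"{sys.argv[1]}.npz",im=im,d=d,T=T,p=st["position"],q=st["ee_rot"])
print(st["clock"],st["position"].round(2),R.from_quat(st["ee_rot"]).as_matrix().round(4).tolist(),st["contact_force"].round(2),st["gripper_width"])
E
python3 look.py w1
python3 - <<'E'
from h import *
print(arm.search_frame("torch","wrist"),arm.tip_of("torch","wrist"))
E
```

```text
3.2 [421.41 300.15 200.26] [[0.0264, 0.9997, -0.0004], [0.9997, -0.0264, -0.0004], [-0.0004, -0.0004, -1.0]] [-0.16 -0.28  0.46] 85.3267211297203
[{'bbox': [279.7, 231.1, 309.7, 285.0], 'score': 0.87}, {'bbox': [257.3, 171.7, 294.8, 223.5], 'score': 0.71}, {'bbox': [267.6, 103.7, 311.4, 143.6], 'score': 0.65}] [{'uv': [292.4, 238.7], 'score': 0.96}, {'uv': [276.9, 181.7], 'score': 0.86}, {'uv': [288.7, 116.1], 'score': 0.65}]
```

View pics/w1.png

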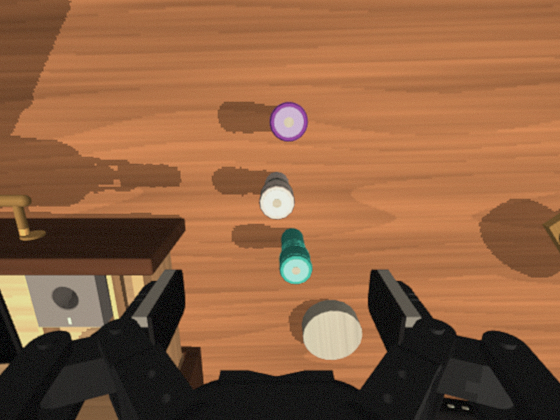

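Run:
```python
from h import *
f=np.load("w1.npz"); im,d,T=f["im"],f["d"],f["T"]
W=cloud("wrist",d,T); v,u=np.mgrid[:420,:560]
m=(np.hypot(u-277,v-202)<24)&(W[...,2]>70)
p=W[m]; print(p.mean(0),np.median(p[:,2]),cv2.minEnclosingCircle(p[:,:2].astype(np.float32)))
uvs=np.stack([u[m],v[m]],1).astype(np.float32); e=cv2.fitEllipse(cv2.convexHull(uvs)); print(e, onplane("wrist",e[0],78,T), onplane("wrist",(277,202.5),78,T))
c=cv2.resize(im[160:240,230:330],None,fx=7,fy=7,interpolation=2);cv2.imwrite("pics/c1.png",c)
# also block well
print("well",onplane("wrist",(65,299),58,T))
```

```text
[419.94705473 301.60342458  78.23540679] 78.45754368425347 ((421.05181884765625, 301.33074951171875), 15.801551818847656)
((276.9194641113281, 201.57485961914062), (35.17876434326172, 35.4049186706543), 104.79808044433594) [420.0224056  301.60576227  78.        ] [420.86114941 301.65440335  78.        ]
well [525.05199843  79.6757119   58.        ]
```

View pics/c1.png

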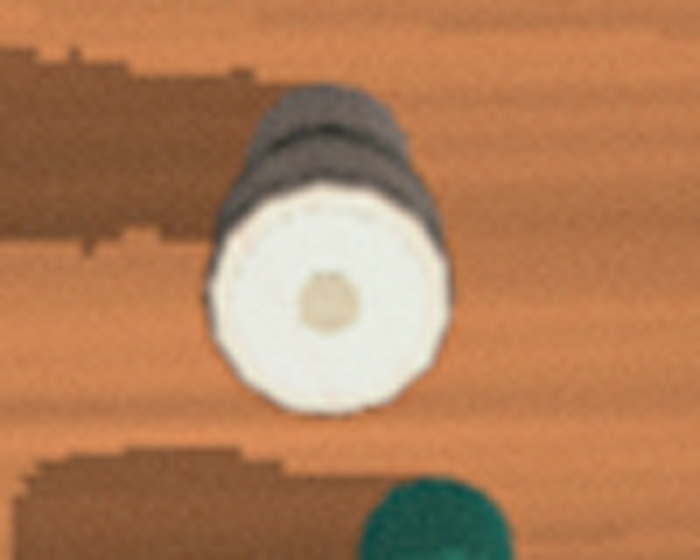

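{"name": "move_arm", "arguments": {
  "targets": [
    [0.14, -0.05, 6, 0, 0, 0, 0],
    [0.14, -0.05, 11, 0, 0, 0, 0],
    [0.14, -0.05, 14, 0, 0, 0, 0],
    [0.14, -0.05, 15.4, 0, 0, 0, 0],
    [0.14, -0.05, 15.4, 0, 0, 0, 0],
    [0.14, -0.05, 15.4, 0, 0, 0, 100],
    [0.14, -0.05, 15.4, 0, 0, 0, 150],
    [0.14, -0.05, 15.4, 0, 0, 0, 200],
    [0.14, -0.05, 15.4, 0, 0, 0, 255],
    [0.14, -0.05, 15.4, 0, 0, 0, 255],
    [0.14, -0.05, 15.4, 0, 0, 0, 255],
    [0.14, -0.05, 15.4, 0, 0, 0, 255]
  ]
}}

```text
clock: 4.85
position: [421.5, 302.3, 47.3]
ee_rot: [0.716, 0.698, 0.0, 0.0]
contact_force: [-0.1, -2.0, 5.7]
gripper_width: 29.4
```

```bash
python3 look.py w2
```

```text
4.85 [421.46 302.28  47.27] [[0.0256, 0.9997, 0.0009], [0.9997, -0.0256, 0.0004], [0.0004, 0.0009, -1.0]] [-0.07 -1.98  5.71] 29.373794204111828
```

View pics/w2.png

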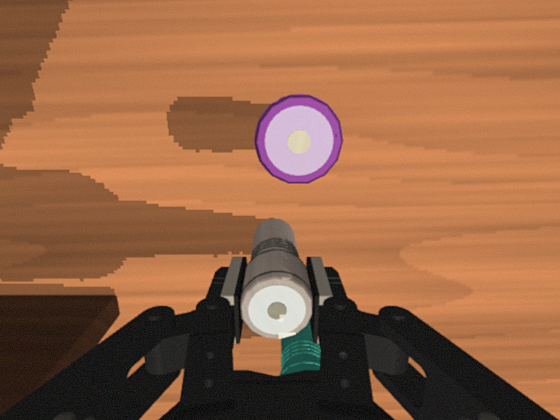

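{"name": "move_arm", "arguments": {
  "targets": [
    [0, 0, -3, 0, 0, 0, 255],
    [0, 0, -8, 0, 0, 0, 255],
    [0, 0, -13, 0, 0, 0, 255],
    [0, 0, -13.9, 0, 0, 0, 255],
    [-5, 2, -13.9, 0, 0, 0, 255],
    [-10, 4, -13.9, 0, 0, 0, 255],
    [-15, 6, -13.9, 0, 0, 0, 255],
    [-19, 7, -13.9, 0, 0, 0, 255],
    [-22.1, 7.9, -13.9, 0, 0, 0, 255],
    [-22.1, 7.9, -13.9, 0, 0, 0, 255],
    [-22.1, 7.9, -13.9, 0, 0, 0, 255]
  ]
}}

```text
clock: 6.28
position: [493.8, 79.2, 184.5]
ee_rot: [0.716, 0.698, -0.001, -0.0]
contact_force: [-0.3, -0.6, -1.2]
gripper_width: 29.3
```

```bash
python3 look.py w3
python3 - <<'E'
from h import *
print(arm.tip_of("bay","wrist"),arm.tip_of("torch_tail","wrist"),arm.tip_of("front_top","wrist"))
E
```

```text
6.275 [493.81  79.23 184.48] [[0.0265, 0.9996, -0.0015], [0.9996, -0.0265, -0.0003], [-0.0003, -0.0015, -1.0]] [-0.28 -0.63 -1.2 ] 29.33063039798827
[{'uv': [272.4, 232.6], 'score': 0.9}] [{'uv': [504.3, 175.9], 'score': 0.9}, {'uv': [273.5, 238.0], 'score': 0.79}, {'uv': [526.9, 28.7], 'score': 0.57}] [{'uv': [188.3, 164.0], 'score': 0.79}]
```

View pics/w3.png

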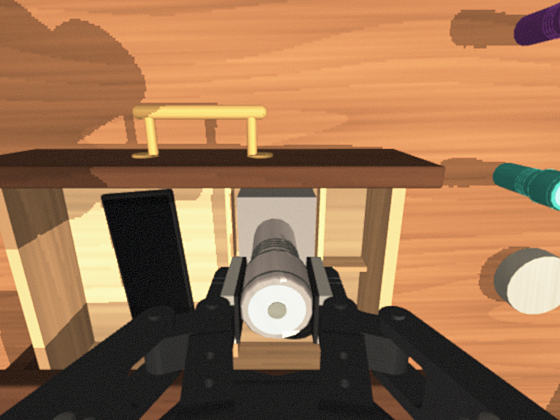

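The held torch hides the well. I'll move 50 mm forward so the well shows clear of it.

{"name": "move_arm", "arguments": {
  "targets": [
    [0, 2.5, 0, 0, 0, 0, 255],
    [0, 5, 0, 0, 0, 0, 255],
    [0, 5, 0, 0, 0, 0, 255],
    [0, 5, 0, 0, 0, 0, 255]
  ]
}}

```text
clock: 6.98
position: [543.6, 78.2, 185.0]
ee_rot: [0.716, 0.698, -0.0, -0.0]
contact_force: [-0.3, -0.9, -1.1]
gripper_width: 29.7
```

```bash
python3 look.py w4
python3 - <<'E'
from h import *
im=np.load("w4.npz")["im"]; cv2.imwrite("pics/c4.png",cv2.resize(im[100:230,210:350],None,fx=5,fy=4.6,interpolation=2)[:598])
E
```

```text
6.975 [543.56  78.17 184.95] [[0.0257, 0.9997, -0.0011], [0.9997, -0.0257, -0.0001], [-0.0002, -0.0011, -1.0]] [-0.27 -0.9  -1.06] 29.723716875996434
```

View pics/w4.png

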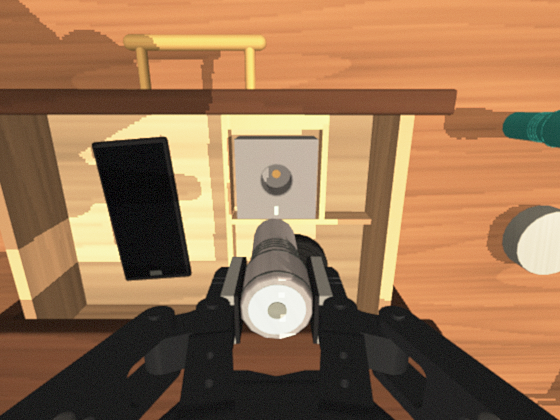

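View pics/c4.png

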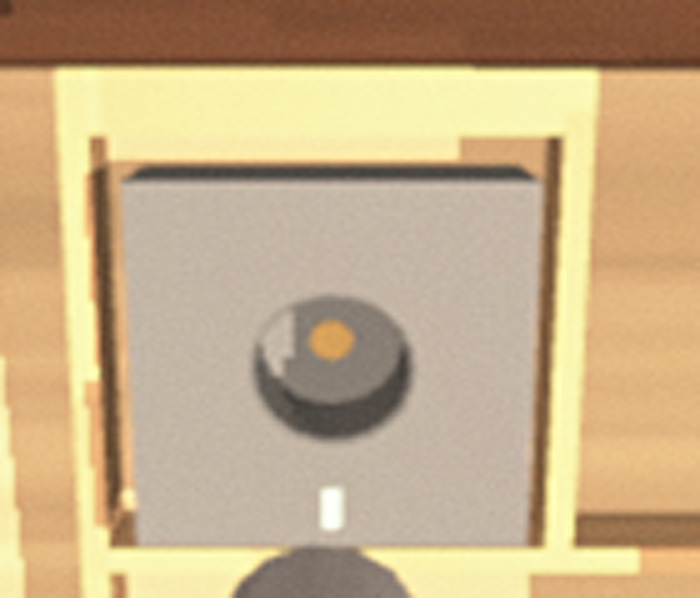

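Run:
```python
from h import *
f=np.load("w4.npz"); im,d,T=f["im"],f["d"],f["T"]
W=cloud("wrist",d,T)
print("block z",np.nanmedian(W[140:155,245:310,2]),W[150,270],W[205,255])
w=onplane("wrist",(276.1,179.4),58,T); print("well",w,"in tool",R.from_quat(f["q"]).inv().apply(w-f["p"]))
v,u=np.mgrid[:420,:560]
Q=(W-f["p"])@R.from_quat(f["q"]).as_matrix()   # tool coords
m=(np.hypot(u-277,v-308)<30)&(Q[...,2]<-20)
print("lens z tool",np.nanmedian(Q[290:325,262:292,2]),Q[m].mean(0))
for n in ["w1","w4"]:
    g=np.load(n+".npz"); hsv=cv2.cvtColor(g["im"],cv2.COLOR_BGR2HSV)
    c=(277,202) if n=="w1" else (277,308)
    mm=((g["im"].min(2)>150)&(np.hypot(u-c[0],v-c[1])<40)).astype(np.uint8)
    cn=max(cv2.findContours(mm,0,2)[0],key=cv2.contourArea); e=cv2.fitEllipse(cn); print(n,e)
    K=arm.camera_params("wrist")["mtx"]; M=arm.camera_params("wrist")["mount"]
    r=M[:3,:3]@np.array([(e[0][0]-K[0,2])/K[0,0],(e[0][1]-K[1,2])/K[1,1],1]); o=M[:3,3]
    for z in ([122.3] if n=="w1" else [-29,-30,-31,-32]): print(z,o+r*(z-o[2])/r[2])
# barrel visible part: points on torch barrel axis
m=(u>250)&(u<300)&(v>222)&(v<275)&(Q[...,2]<60)
q=Q[m]; print(len(q)); 
for a in range(-20,50,8):
    s=q[(q[:,2]>a)&(q[:,2]<a+8)]
    if len(s): print(a,len(s),"x rng",np.percentile(s[:,0],[2,98]),"ymin",np.percentile(s[:,1],[2,50]))
```

```text
block z 58.439616924108634 [498.20213185  74.93972769  57.94312512] [546.28853565  60.08617552  57.39621972]
well [523.47750301  79.42041714  58.        ] in tool [  0.75916737 -19.96591809 126.97315425]
lens z tool -31.57271923758034 [  1.05309989  -0.98507144 -31.40034547]
w1 ((276.6629943847656, 202.27423095703125), (31.698043823242188, 32.96045684814453), 84.28223419189453)
122.3 [  1.24812758  -0.73983967 122.3       ]
w4 ((276.46661376953125, 307.8650817871094), (59.64134979248047, 68.98966979980469), 87.8909683227539)
-29 [  0.83488062   0.52476929 -29.        ]
-30 [  0.832945    -0.17387707 -30.        ]
-31 [  0.83100938  -0.87252343 -31.        ]
-32 [  0.82907377  -1.5711698  -32.        ]
2250
-20 389 x rng [-10.21933388  10.61170641] ymin [-15.61946801 -14.25592483]
-12 318 x rng [-10.77484876  11.01965501] ymin [-15.80173331 -14.12416898]
-4 121 x rng [-9.45825876  9.53689398] ymin [-13.55427008 -12.23098856]
4 278 x rng [-11.3914499   11.81275912] ymin [-13.39013132 -11.71940917]
12 214 x rng [-12.09150758  11.56251201] ymin [-13.01418285 -11.5854505 ]
20 215 x rng [-11.94991558  11.49385414] ymin [-13.09049796 -11.39897647]
28 193 x rng [-12.38960288  11.31661152] ymin [-13.23208313 -11.35538678]
36 116 x rng [-12.78262452  11.55993815] ymin [-12.87162922 -10.24021035]
44 13 x rng [-13.07004698  11.23580214] ymin [-10.20920372  -9.00535883]
```

Torch held upright, and the well rim reads about (276,179.5) in the wrist view. Next I lean it 15° towards +y, about 12 mm above the well.

{"name": "move_arm", "arguments": {
  "targets": [
    [0.3, -0.7, 1, 0, -5, 0, 255],
    [0.8, -1.5, 2.5, 0, -10, 0, 255],
    [1.06, -1.93, 4.5, 0, -15, 0, 255],
    [1.06, -1.93, 6, 0, -15, 0, 255],
    [1.06, -1.93, 6.6, 0, -15, 0, 255],
    [1.06, -1.93, 6.6, 0, -15, 0, 255],
    [1.06, -1.93, 6.6, 0, -15, 0, 255]
  ]
}}

```text
clock: 7.9
position: [525.9, 88.8, 120.2]
ee_rot: [0.711, 0.692, -0.092, 0.091]
contact_force: [-0.1, -0.3, -0.3]
gripper_width: 29.4
```

```bash
python3 look.py w5
python3 - <<'E'
from h import *
im,d=arm.get_image("scene"); cv2.imwrite("pics/s5.png",cv2.resize(im[140:260,250:410],None,fx=4.8,fy=4.8,interpolation=2))
E
```

```text
7.9 [525.92  88.79 120.18] [[0.0265, 0.9996, -0.0053], [0.9659, -0.027, -0.2575], [-0.2575, 0.0017, -0.9663]] [-0.08 -0.27 -0.34] 29.374381947197502
```

View pics/w5.png

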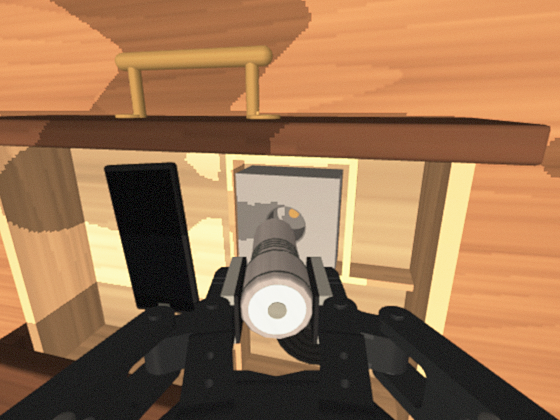

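View pics/s5.png

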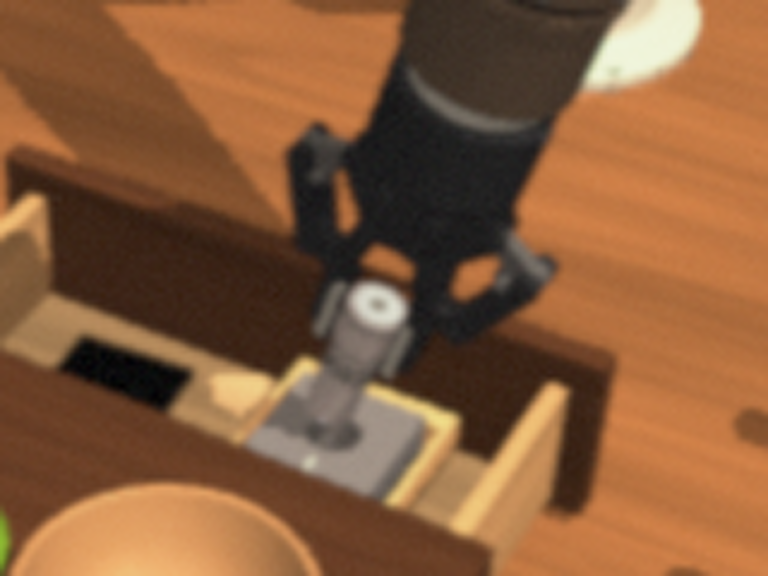

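{"name": "move_arm", "arguments": {
  "targets": [
    [0.1, -0.15, 0.4, 0, 0, 0, 255],
    [0.21, -0.15, 0.78, 0, 0, 0, 255],
    [0.31, -0.15, 1.16, 0, 0, 0, 255],
    [0.36, -0.15, 1.35, 0, 0, 0, 255],
    [0.36, -0.15, 1.35, 0, 0, 0, 255],
    [0.36, -0.15, 1.35, 0, 0, 0, 255]
  ]
}}

```text
clock: 8.75
position: [523.9, 89.1, 105.4]
ee_rot: [0.71, 0.692, -0.093, 0.091]
contact_force: [0.0, -0.2, -1.4]
gripper_width: 29.5
```

```bash
python3 look.py w6
python3 - <<'E'
from h import *
im=np.load("w6.npz")["im"]; cv2.imwrite("pics/c6.png",cv2.resize(im[150:290,210:370],None,fx=4.6,fy=4.2,interpolation=2))
E
```

```text
8.75 [523.89  89.06 105.41] [[0.0252, 0.9997, -0.0065], [0.9656, -0.026, -0.2586], [-0.2587, 0.0002, -0.966]] [ 0.04 -0.18 -1.42] 29.452859339508933
```

View pics/c6.png

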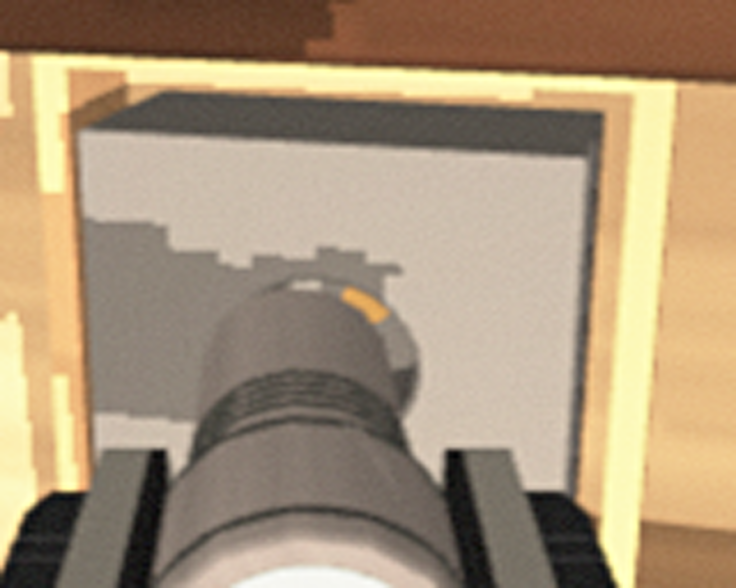

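{"name": "move_arm", "arguments": {
  "targets": [
    [0.05, 0.05, 0.2, 0, 0, 0, 255],
    [0.1, 0.05, 0.39, 0, 0, 0, 255],
    [0.2, 0.05, 0.36, 0, 0, 0, 255],
    [0.3, 0.05, 0.34, 0, 0, 0, 255],
    [0.35, 0.05, 0.33, 0, 0, 0, 255],
    [0.35, 0.05, 0.33, 0, 0, 0, 255]
  ]
}}

```text
clock: 9.55
position: [524.3, 91.5, 101.3]
ee_rot: [0.71, 0.692, -0.094, 0.091]
contact_force: [0.2, -0.8, -0.5]
gripper_width: 29.7
```

```bash
python3 look.py w7
python3 - <<'E'
from h import *
im=np.load("w7.npz")["im"]; cv2.imwrite("pics/c7.png",cv2.resize(im[150:290,210:370],None,fx=4.6,fy=4.2,interpolation=2))
E
```

```text
9.55 [524.3   91.5  101.25] [[0.0251, 0.9997, -0.0068], [0.9656, -0.0261, -0.2588], [-0.2589, -0.0001, -0.9659]] [ 0.21 -0.78 -0.51] 29.675713172323963
```

View pics/c7.png

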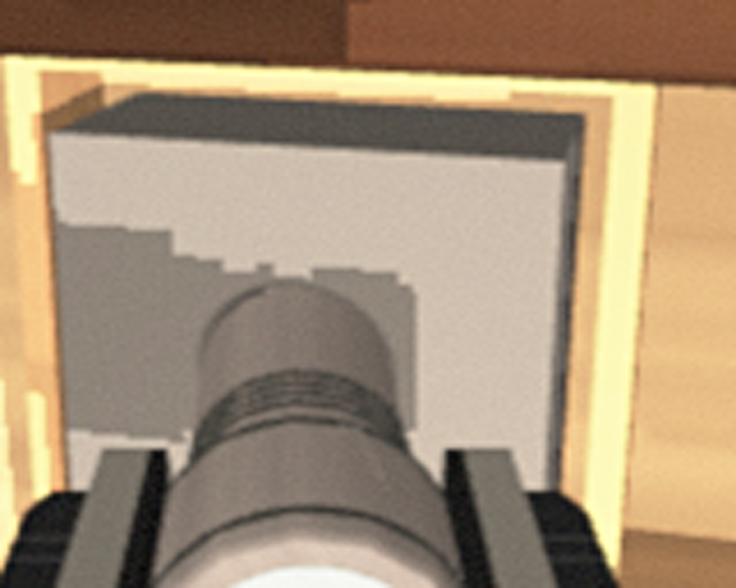

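{"name": "move_arm", "arguments": {
  "targets": [
    [-0.1, 0, 0.03, -0.2, 1.5, 0, 255],
    [-0.21, 0, 0.07, -0.4, 3, 0, 255],
    [-0.35, 0, 0.12, -0.4, 5, 0, 255],
    [-0.48, 0, 0.17, -0.4, 7, 0, 255],
    [-0.48, 0, 0.17, -0.4, 7, 0, 255],
    [-0.48, 0, 0.17, -0.4, 7, 0, 255]
  ]
}}

```text
clock: 10.35
position: [524.3, 86.3, 100.9]
ee_rot: [0.714, 0.696, -0.048, 0.051]
contact_force: [0.0, -0.3, -1.5]
gripper_width: 29.5
```

```bash
python3 look.py w8
python3 - <<'E'
from h import *
print(arm.read_state()["wrist_torque"])
im=np.load("w8.npz")["im"]; cv2.imwrite("pics/c8.png",cv2.resize(im[150:290,210:370],None,fx=4.6,fy=4.2,interpolation=2))
E
```

```text
10.35 [524.25  86.26 100.95] [[0.0257, 0.9997, 0.0035], [0.9899, -0.0249, -0.1394], [-0.1393, 0.0071, -0.9902]] [ 0.03 -0.31 -1.52] 29.533043943606934
[ 0.34779831  0.0672688  -0.01660662]
```

View pics/c8.png

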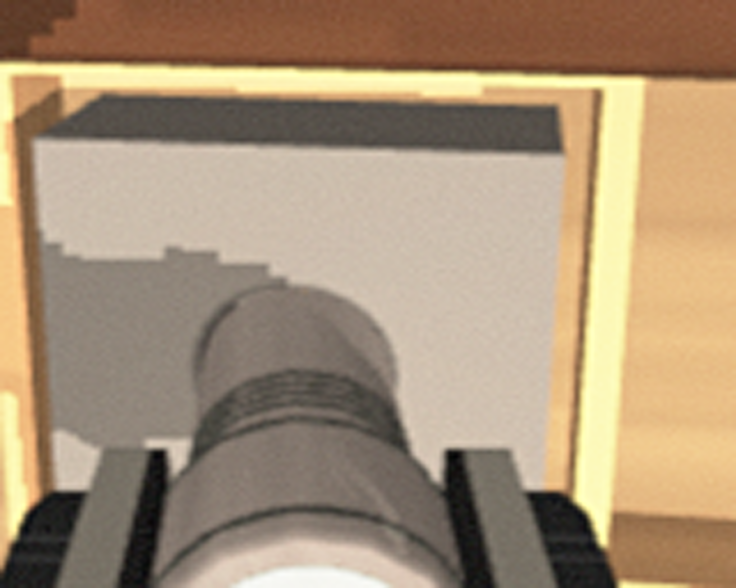

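{"name": "move_arm", "arguments": {
  "targets": [
    [-0.15, 0, 0.05, 0.1, 2, 0, 255],
    [-0.3, 0, 0.1, 0.2, 4, 0, 255],
    [-0.45, 0, 0.16, 0.2, 6, 0, 255],
    [-0.59, 0, 0.22, 0.2, 8, 0, 255],
    [-0.59, 0, 0.22, 0.2, 8, 0, 255],
    [-0.59, 0, 0.22, 0.2, 8, 0, 255]
  ]
}}

```text
clock: 11.15
position: [524.0, 80.4, 99.4]
ee_rot: [0.716, 0.698, 0.001, 0.001]
contact_force: [0.5, -0.3, -0.7]
gripper_width: 29.4
```

```bash
python3 look.py w9
python3 - <<'E'
from h import *
print(arm.read_state()["wrist_torque"])
im=np.load("w9.npz")["im"]; cv2.imwrite("pics/c9.png",cv2.resize(im[150:290,210:370],None,fx=4.6,fy=4.2,interpolation=2))
im,d=arm.get_image("scene"); cv2.imwrite("pics/s9.png",cv2.resize(im[140:260,250:410],None,fx=4.8,fy=4.8,interpolation=2))
E
```

```text
11.15 [524.01  80.39  99.38] [[0.0245, 0.9997, 0.0031], [0.9997, -0.0245, -0.0009], [-0.0008, 0.0031, -1.0]] [ 0.47 -0.28 -0.74] 29.430826777169973
[0.01174796 0.01546339 0.03442915]
```

View pics/c9.png

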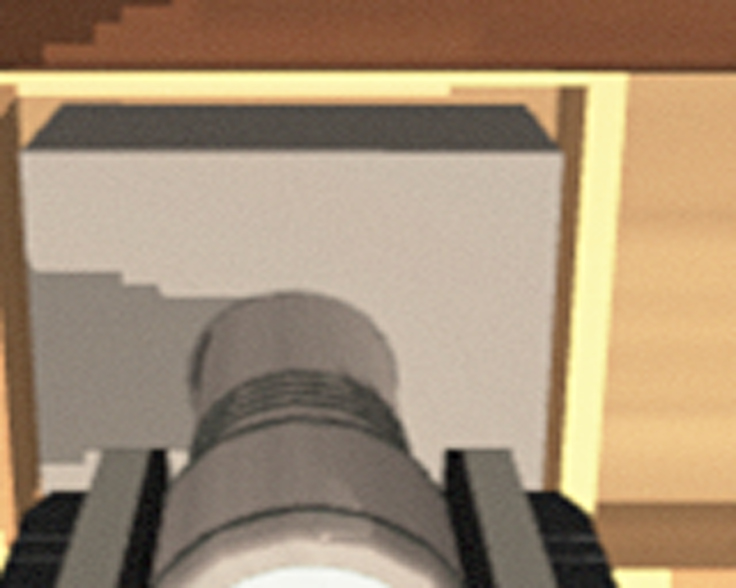

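View pics/s9.png

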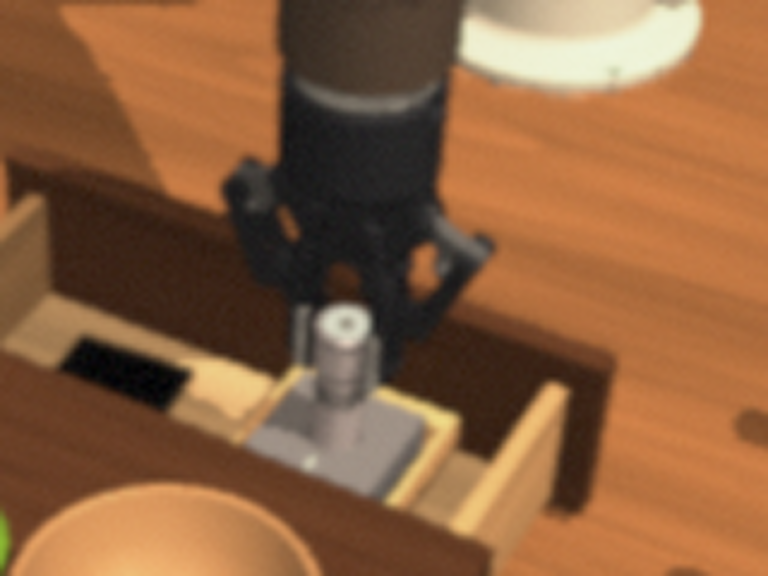

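{"name": "move_arm", "arguments": {
  "targets": [
    [0, 0, 0.15, 0, 0, 0, 255],
    [0, 0, 0.3, 0, 0, 0, 255],
    [0, 0, 0.45, 0, 0, 0, 255],
    [0, 0, 0.6, 0, 0, 0, 255],
    [0, 0, 0.75, 0, 0, 0, 255],
    [0, 0, 0.9, 0, 0, 0, 255],
    [0, 0, 1.05, 0, 0, 0, 255],
    [0, 0, 1.2, 0, 0, 0, 255],
    [0, 0, 1.2, 0, 0, 0, 255]
  ]
}}

```text
clock: 12.38
position: [524.0, 80.2, 87.3]
ee_rot: [0.716, 0.698, 0.001, 0.001]
contact_force: [-0.1, -0.2, -0.8]
gripper_width: 29.6
```

Run:
```python
from h import *
s=arm.read_state(); print(s["position"],R.from_quat(s["ee_rot"]).as_matrix().round(4)[:,2],s["contact_force"],s["wrist_torque"])
```

```text
[524.01049311  80.21701552  87.33809925] [ 3.1e-03 -2.0e-04 -1.0e+00] [-0.14377276 -0.19999333 -0.79402704] [-0.03013576 -0.01158333  0.03978238]
```

{"name": "move_arm", "arguments": {
  "targets": [
    [0, 0, 0.15, 0, 0, 0, 255],
    [0, 0, 0.3, 0, 0, 0, 255],
    [0, 0, 0.45, 0, 0, 0, 255],
    [0, 0, 0.6, 0, 0, 0, 255],
    [0, 0, 0.75, 0, 0, 0, 255],
    [0, 0, 0.88, 0, 0, 0, 255],
    [0, 0, 0.98, 0, 0, 0, 255],
    [0, 0, 1.06, 0, 0, 0, 255],
    [0, 0, 1.12, 0, 0, 0, 255],
    [0, 0, 1.16, 0, 0, 0, 255],
    [0, 0, 1.16, 0, 0, 0, 255]
  ]
}}

```text
clock: 13.75
position: [524.1, 80.2, 75.9]
ee_rot: [0.716, 0.698, 0.001, 0.001]
contact_force: [-0.2, -0.0, -1.4]
gripper_width: 29.5
```

Almost home. I'll ease it down until the floor answers.

{"name": "move_arm", "arguments": {
  "targets": [
    [0, 0, 0.03, 0, 0, 0, 255],
    [0, 0, 0.06, 0, 0, 0, 255],
    [0, 0, 0.09, 0, 0, 0, 255],
    [0, 0, 0.09, 0, 0, 0, 255]
  ]
}}

```text
clock: 14.25
position: [524.3, 80.3, 75.3]
ee_rot: [0.716, 0.698, 0.001, 0.001]
contact_force: [-0.1, -0.7, 2.2]
gripper_width: 29.4
```

{"name": "move_arm", "arguments": {
  "targets": [
    [0, 0, 0.09, 0, 0, 0, 150],
    [0, 0, 0.09, 0, 0, 0, 130],
    [0, 0, 0.09, 0, 0, 0, 100],
    [0, 0, 0.09, 0, 0, 0, 90],
    [0, 0, 0.09, 0, 0, 0, 90],
    [0, 0, -0.6, 0, 0, 0, 90],
    [0, 0, -1.5, 0, 0, 0, 90],
    [0, 0, -3, 0, 0, 0, 90],
    [0, 0, -6, 0, 0, 0, 90],
    [0, 0, -11, 0, 0, 0, 90],
    [0, 3, -15, 0, 0, 0, 90],
    [0, 3, -15, 0, 0, 0, 90]
  ]
}}

```text
clock: 15.75
position: [557.0, 80.2, 230.1]
ee_rot: [0.716, 0.698, 0.006, 0.004]
contact_force: [-1.0, 0.1, -0.3]
gripper_width: 55.0
```

```bash
python3 look.py w10
python3 - <<'E'
from h import *
f=np.load("w10.npz"); im,d,T=f["im"],f["d"],f["T"]
W=cloud("wrist",d,T); v,u=np.mgrid[:420,:560]
m=(abs(W[...,0]-523)<14)&(abs(W[...,1]-80)<14)&(W[...,2]>85)
p=W[m]; print(len(p),p.mean(0),np.median(p[:,2]),np.nanmedian(W[...,2][(abs(W[...,0]-500)<4)&(abs(W[...,1]-80)<20)]))
im2,d2=arm.get_image("top"); T2=T_cam2world("top"); W2=cloud("top",d2,T2)
z=W2[...,2]; m=(abs(W2[...,0]-523)<14)&(abs(W2[...,1]-80)<14)&(z>85); print("top",m.sum(),np.median(z[m]) if m.any() else None)
m=(abs(z-110)<6)&(W2[...,0]<490)&(W2[...,0]>430)&(abs(W2[...,1]-15)<190); print("front",cv2.minAreaRect(W2[m][:,:2].astype(np.float32)))
cv2.imwrite("pics/t10.png",im2)
E
```

```text
15.75 [556.99  80.18 230.15] [[0.025, 0.9996, 0.0133], [0.9997, -0.0251, 0.003], [0.0033, 0.0132, -0.9999]] [-1.02  0.07 -0.29] 55.04636235744863
1530 [526.85256793  78.67724304 176.20193923] 106.93178374235416 58.41252519380646
top 1005 556.8646631002849
front ((459.6258850097656, 21.1890869140625), (353.6626281738281, 16.35965347290039), 88.50466918945312)
```

View pics/w10.png

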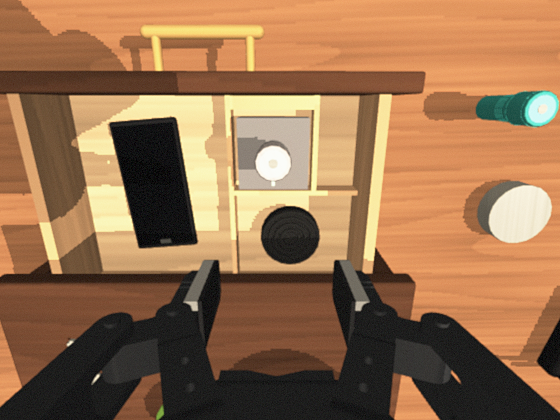

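The torch stands in the well with its top at about 106.5 mm, so it is home. Next I shut the fingers, move round in front of the drawer and go down above the pull.

{"name": "move_arm", "arguments": {
  "targets": [
    [-3, -6, -0.5, 0, 0, 0, 150],
    [-6.2, -11, -0.2, 0, 0, 0, 255],
    [-6.2, -13.6, -0.2, 0, 0, 0, 255],
    [-6.2, -13.6, 2, 0, 0, 0, 255],
    [-6.2, -13.6, 7, 0, 0, 0, 255],
    [-6.2, -13.7, 11, 0, 0, 0, 255],
    [-6.2, -13.7, 13.5, 0, 0, 0, 255],
    [-6.2, -13.7, 14, 0, 0, 0, 255],
    [-6.2, -13.7, 14, 0, 0, 0, 255],
    [-6.2, -13.7, 14, 0, 0, 0, 255]
  ]
}}

```text
clock: 17.1
position: [416.2, 21.2, 85.6]
ee_rot: [0.716, 0.698, 0.002, 0.002]
contact_force: [0.4, -0.1, 0.2]
gripper_width: 0.2
```

```bash
python3 look.py w11;  python3 - <<'E'
from h import *
im,d=arm.get_image("top"); cv2.imwrite("pics/t11.png",im)
E
```

```text
17.1 [416.22  21.24  85.58] [[0.0247, 0.9997, 0.0054], [0.9997, -0.0247, 0.0007], [0.0008, 0.0053, -1.0]] [ 0.4  -0.07  0.24] 0.16603291237215545
```

View pics/w11.png

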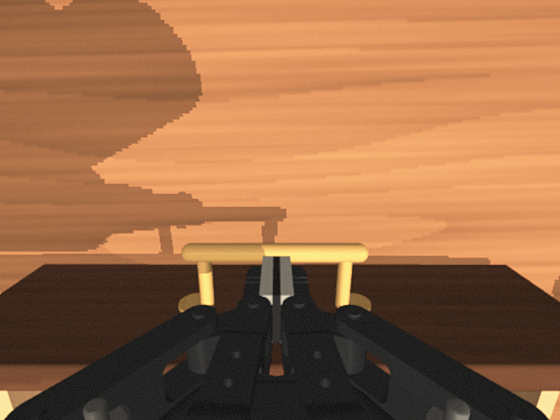

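{"name": "move_arm", "arguments": {
  "targets": [
    [0, 0.8, 0, 0, 0, 0, 255],
    [0, 1.5, 0, 0, 0, 0, 255],
    [0, 1.9, 0, 0, 0, 0, 255],
    [0, 2.1, 0, 0, 0, 0, 255],
    [0, 2.3, 0, 0, 0, 0, 255],
    [0, 2.5, 0, 0, 0, 0, 255],
    [0, 2.7, 0, 0, 0, 0, 255],
    [0, 3.0, 0, 0, 0, 0, 255],
    [0, 3.4, 0, 0, 0, 0, 255],
    [0, 3.9, 0, 0, 0, 0, 255],
    [0, 4.4, 0, 0, 0, 0, 255],
    [0, 4.9, 0, 0, 0, 0, 255],
    [0, 5.4, 0, 0, 0, 0, 255],
    [0, 5.9, 0, 0, 0, 0, 255]
  ]
}}

```text
clock: 18.95
position: [472.3, 19.0, 84.3]
ee_rot: [0.716, 0.698, -0.001, -0.0]
contact_force: [-5.0, 1.0, 3.0]
gripper_width: 0.1
```

```bash
cat > fr.py <<'E'
from h import *
import sys
im2,d2=arm.get_image("top"); T2=T_cam2world("top"); W2=cloud("top",d2,T2); z=W2[...,2]
s=arm.read_state();print(s["position"],s["contact_force"],s["clock"])
m=(abs(z-110)<5)&(W2[...,0]<640)&(W2[...,0]>430)&(abs(W2[...,1]-15)<176)&(abs(W2[...,1]-15)>90)
for sg in (1,-1):
    q=W2[m&((W2[...,1]-15)*sg>95)&((W2[...,1]-15)*sg<160)]; print(sg,len(q),np.percentile(q[:,0],[5,50,95]) if len(q) else 0)
cv2.imwrite(f"pics/{sys.argv[1]}.png",im2)
E
python3 fr.py t12
```

```text
[473.26045562  19.03816426  84.28930164] [-4.1996004  -0.26145542  1.34398781] 19.0
1 3 [626.31227187 626.41161469 626.79659549]
-1 213 [479.98082282 487.86395432 495.04152071]
```

View pics/t12.png

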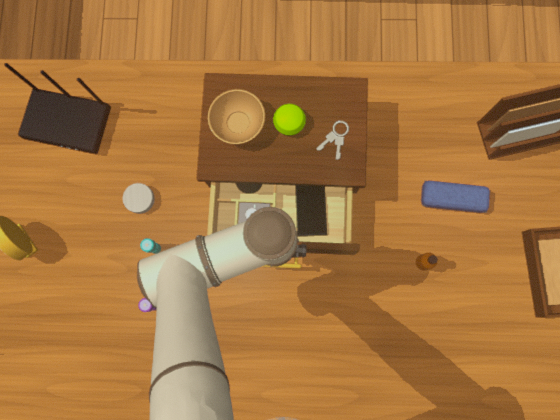

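{"name": "move_arm", "arguments": {
  "targets": [
    [0, 0.4, 0, 0, 0, 0, 255],
    [0, 0.9, 0, 0, 0, 0, 255],
    [0, 1.4, 0, 0, 0, 0, 255],
    [0, 1.9, 0, 0, 0, 0, 255],
    [0, 2.4, 0, 0, 0, 0, 255],
    [0, 2.9, 0, 0, 0, 0, 255],
    [0, 3.4, 0, 0, 0, 0, 255],
    [0, 3.9, 0, 0, 0, 0, 255],
    [0, 4.4, 0, 0, 0, 0, 255],
    [0, 4.9, 0, 0, 0, 0, 255],
    [0, 5.4, 0, 0, 0, 0, 255],
    [0, 5.9, 0, 0, 0, 0, 255],
    [0, 6.4, 0, 0, 0, 0, 255],
    [0, 6.9, 0, 0, 0, 0, 255],
    [0, 7.4, 0, 0, 0, 0, 255],
    [0, 7.8, 0, 0, 0, 0, 255],
    [0, 8.1, 0, 0, 0, 0, 255],
    [0, 8.1, 0, 0, 0, 0, 255]
  ]
}}

```text
clock: 21.25
position: [554.0, 16.9, 84.3]
ee_rot: [0.716, 0.698, -0.0, 0.0]
contact_force: [-4.4, -0.6, -1.0]
gripper_width: -0.2
```

```bash
python3 fr.py t13
python3 - <<'E'
from h import *
im,d=arm.get_image("scene"); cv2.imwrite("pics/s13.png",im)
E
```

```text
[554.01373532  16.90165542  84.25789007] [-3.80672103 -0.65166012 -0.73002317] 21.3
1 0 0
-1 213 [561.62611006 569.71030718 577.00720539]
```

View pics/s13.png

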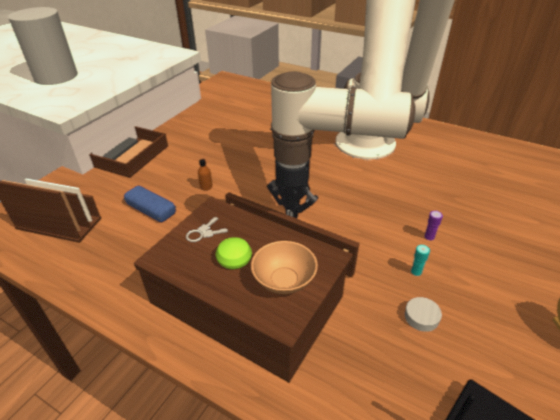

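{"name": "move_arm", "arguments": {
  "targets": [
    [0, 0.3, 0, 0, 0, 0, 255],
    [0, 0.7, 0, 0, 0, 0, 255],
    [0, 1.1, 0, 0, 0, 0, 255],
    [0, 1.5, 0, 0, 0, 0, 255],
    [0, 1.9, 0, 0, 0, 0, 255],
    [0, 2.3, 0, 0, 0, 0, 255],
    [0, 2.7, 0, 0, 0, 0, 255],
    [0, 3.0, 0, 0, 0, 0, 255],
    [0, 3.3, 0, 0, 0, 0, 255],
    [0, 3.6, 0, 0, 0, 0, 255],
    [0, 3.8, 0, 0, 0, 0, 255],
    [0, 4.0, 0, 0, 0, 0, 255],
    [0, 4.2, 0, 0, 0, 0, 255],
    [0, 4.3, 0, 0, 0, 0, 255],
    [0, 4.4, 0, 0, 0, 0, 255],
    [0, 4.5, 0, 0, 0, 0, 255],
    [0, 4.6, 0, 0, 0, 0, 255]
  ]
}}

```text
clock: 23.48
position: [599.9, 15.7, 84.3]
ee_rot: [0.716, 0.698, -0.001, 0.0]
contact_force: [-5.4, -1.9, -1.2]
gripper_width: 0.0
```

{"name": "move_arm", "arguments": {
  "targets": [
    [0, 0.1, 0, 0, 0, 0, 255],
    [0, 0.2, 0, 0, 0, 0, 255],
    [0, 0.3, 0, 0, 0, 0, 255],
    [0, 0.3, 0, 0, 0, 0, 255]
  ]
}}

```text
clock: 23.98
position: [603.1, 15.6, 84.3]
ee_rot: [0.716, 0.698, -0.0, 0.0]
contact_force: [-4.8, -1.6, -1.3]
gripper_width: 0.0
```

```bash
python3 fr.py t14
```

```text
[603.1055061   15.63660322  84.31417269] [-4.94644417 -2.22549292 -1.59967816] 24.025
1 0 0
-1 129 [610.56131768 615.07981448 619.49099375]
```

{"name": "move_arm", "arguments": {
  "targets": [
    [0, 0.07, 0, 0, 0, 0, 255],
    [0, 0.14, 0, 0, 0, 0, 255],
    [0, 0.2, 0, 0, 0, 0, 255],
    [0, 0.2, 0, 0, 0, 0, 255]
  ]
}}

```text
clock: 24.52
position: [605.1, 15.6, 84.3]
ee_rot: [0.716, 0.698, -0.0, 0.0]
contact_force: [-4.6, -1.5, -1.9]
gripper_width: 0.4
```

{"name": "move_arm", "arguments": {
  "targets": [
    [0, 0.07, 0, 0, 0, 0, 255],
    [0, 0.13, 0, 0, 0, 0, 255],
    [0, 0.13, 0, 0, 0, 0, 255]
  ]
}}

```text
clock: 24.9
position: [605.2, 15.6, 84.4]
ee_rot: [0.716, 0.698, -0.001, -0.001]
contact_force: [-7.2, -1.5, 0.5]
gripper_width: -0.3
```

{"name": "move_arm", "arguments": {
  "targets": [
    [0, 0.05, 0, 0, 0, 0, 255],
    [0, 0.1, 0, 0, 0, 0, 255],
    [0, 0.1, 0, 0, 0, 0, 255],
    [0, 0.1, 0, 0, 0, 0, 255]
  ]
}}

```text
clock: 25.4
position: [605.2, 15.6, 84.4]
ee_rot: [0.716, 0.698, -0.002, -0.001]
contact_force: [-9.5, 0.5, 2.4]
gripper_width: 0.0
```

The drawer is firmly at its stop. I'll back off, rise clear and check.

{"name": "move_arm", "arguments": {
  "targets": [
    [0, -0.3, 0, 0, 0, 0, 255],
    [0, -1, 0, 0, 0, 0, 255],
    [0, -2.5, 0, 0, 0, 0, 255],
    [0, -5, -1, 0, 0, 0, 255],
    [0, -8, -5, 0, 0, 0, 255],
    [0, -11, -10, 0, 0, 0, 255],
    [0, -15, -15, 0, 0, 0, 255],
    [-5, -18, -18, 0, 0, 0, 255],
    [-11, -20, -18, 0, 0, 0, 255],
    [-17, -20, -18, 0, 0, 0, 255],
    [-23, -20, -18, 0, 0, 0, 255],
    [-29, -18, -18, 0, 0, 0, 255],
    [-32, -16, -18, 0, 0, 0, 255],
    [-32, -16, -18, 0, 0, 0, 255]
  ]
}}

```text
clock: 27.15
position: [442.1, -302.1, 264.8]
ee_rot: [0.717, 0.697, 0.002, 0.003]
contact_force: [-0.0, 0.6, 0.9]
gripper_width: -0.1
```

Run:
```python
from h import *
im,d=arm.get_image("top"); T=T_cam2world("top"); W=cloud("top",d,T); z=W[...,2]; W0=np.load("Wtop.npy")
m=(W[...,0]>590)&(W[...,0]<660)&(abs(W[...,1]-17)<150)&(z>100)&(z<140)
# front edge profile
for yy in (-120,0,17,60,120):
    s=m&(abs(W[...,1]-yy)<6); a=W[s]; f=a[a[:,2]<122]; g=a[a[:,2]>126]; print(yy,"front",f[:,0].min().round(1) if len(f) else None,f[:,0].max().round(1) if len(f) else None,"shelf",g[:,0].min().round(1))
# moved things
for n,(a,b) in dict(teal=(149,245),purple=(148,305),tin=(138,198),bowl=(237,117),pw=(290,119),case=(455,197),bottle=(428,261),keys=(340,140)).items():
    A=z[b-15:b+15,a-15:a+15];B=W0[b-15:b+15,a-15:a+15,2]; print(n,np.nanmax(abs(np.nan_to_num(A-B))).round(1),np.nanmean(abs(A-B)).round(2))
cv2.imwrite("pics/t15.png",im); s,_=arm.get_image("scene"); cv2.imwrite("pics/s15.png",s); print(arm.read_state()["contact_force"],arm.read_state()["clock"])
```

```text
-120 front 612.4 620.6 shelf 618.2
0 front 615.6 623.0 shelf 621.5
17 front 616.2 622.8 shelf 622.1
60 front 616.9 624.2 shelf 622.8
120 front 618.8 625.9 shelf 623.9
teal 11.4 2.71
purple 10.8 2.66
tin 13.4 2.82
bowl 12.9 2.34
pw 9.4 2.34
case 609.2 261.77
bottle 608.4 269.04
keys 8.6 2.19
[ 0.08972857  0.1169831  -0.42897305] 27.25
```

View pics/t15.png

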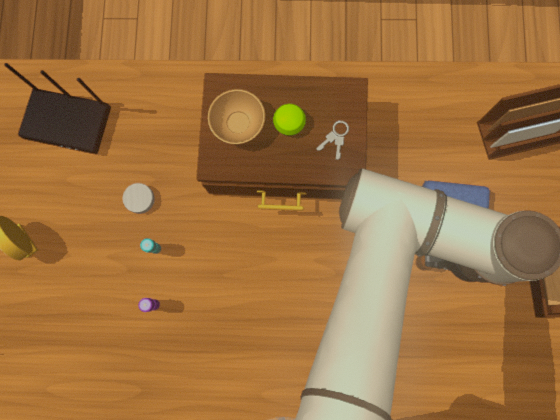

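View pics/s15.png

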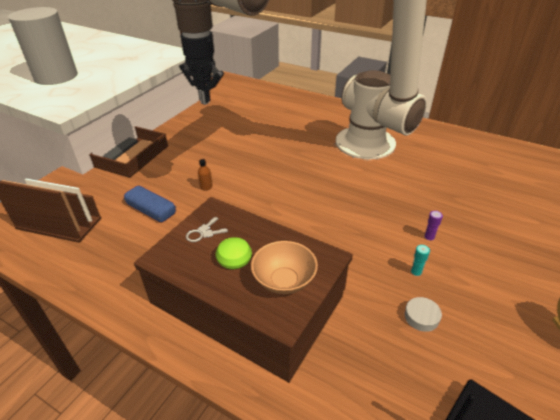

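The drawer face stands about 6 mm before the shelf edge, which is shut. The bystanders sit at their old pixels, and the robot is clear of everything.

```bash
python3 -c "
from bench import arm
print(arm.job_done(), arm.read_state()['clock'])"
```

```text
the job is handed in; nothing more can be done
the job is handed in; nothing more can be done
```

The metal torch is back in the charging well and the drawer is shut; I handed the job in at about 27 s. I took the plain metal torch, which stood between the teal and purple ones. I leaned it 15° and tipped the tail in edge first, then straightened it and eased it down until the floor answered with about 2 N. I then pushed the drawer slowly to its stop, at about 5 N on the way and 9.5 N against the stop.

**Last checks:**
- **Torch:** its top read about 106.5 mm above the table after release (106 mm is fully home), and it passed under the shelf board with no rise in force.
- **Drawer:** the face stands about 6 mm in front of the shelf edge, as it should when shut.
- **Bystanders:** everything stands where it was in the scene picture. From above, the robot arm hid the glasses case and bottle, so my depth comparison could not check those two.
- **Failed reading:** one check of the torch's height from the top camera failed because the arm was in the way. I relied on the wrist camera for that.

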